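# Hang the ear defenders on the rail below the cup shelf

### The arm

A 7-joint arm with a two-finger parallel gripper is mounted at the origin on the work surface. World frame = base frame: x ahead of the robot, y to its left, z up, the work surface at z = 0. Lengths are in m, angles in rad, forces in N, time in s.
With the tool pointing down it reaches from about 0.425 to 0.925 m from the base axis. Payload 6.8 kg.
Tool frame: the origin (TCP) lies midway between the tips of the shut fingers; the grasp point (between the pads) lies 19 mm behind it (bot.pinch_z is the z of the grasp point in the tool frame, in m); z points along the fingers, y is the direction in which the jaws open and shut (so a half turn about z gives the same grasp; the last joint's range is limited). The gripper opens to 85 mm and grips with 20 to 120 N. Pads are 22 mm wide; open, the fingers measure 114 mm over their backs; the gripper's body (76 mm by 85 mm) begins 54 mm behind the grasp point. The pads swing forward as they close: fully open they stand 13 mm farther back than shut.
Start: joints at [-1.398, 0.477, 0.022, 1.555, -0.011, 1.109, -0.083], TCP at [0.187, 0.649, 0.231] pointing down, gripper open.
Joint ranges: [-2.96, 2.96], [-0.34, 2.1], [-1.41, 1.46], [0.24, 2.44], [-1.37, 4.51], [0.17, 1.92], [-2.96, 2.96]. Speed limits (rad/s): [2.39, 2.39, 3.14, 3.14, 3.14, 3.14, 3.14].

### API

Orientations are given as a unit quaternion [w, x, y, z].
In Python, from station import bot gives the robot as it stands.
- The arm moves only by the shell command python3 -m crank 'ROWS' [FORCE]. ROWS is JSON, a list of rows, each an object of numbers: "grip": the opening, from 0 (shut) to 1 (fully open); "x", "y", "z": the shift along the tool's x, y, z each as a share of 0.03 m, from -1 to 1; "wx", "wy", "wz": the turn, a rotation vector about the tool's x, y, z each as a share of 0.12 rad, from -1 to 1. A call has exactly 10 rows; each row shifts and turns the pose as measured when the row begins, along the tool's axes as they then stand; what a row does not reach is not made up. A row lasts 1/10 s, in which the tool goes at most 50 mm and 8.59 degrees, less where a joint would pass 70% of its speed; a pose out of reach is approached as far as the arm can. A call with a number of a shift or a turn outside -1 to 1 is refused whole. A call with a gripper value outside its range is refused whole. The fingers move at their own pace and stop on an object; FORCE is the grip in N (left out, the last holds). Time passes only in rows, so rows that do not move let the fingers close, or fill a call up. It gives the time, the measured TCP pose, the force and the opening at its end, in the units of the state.
- bot.get_obs(): the state, without advancing time (a new reading comes with each control period).
- bot.read_camera(name): name is "scene" or "top" or "wrist"; returns (picture, depth): 400x640x3 uint8, red, green, blue; 400x640 float32, m along the optical axis (not along the pixel's ray), 0 where there is no reading.
- bot.camera_params(name): a dict with "camera_matrix" (3x3 intrinsics, pixels), "R" (3x3) and "t" (3): a world point X has camera coordinates R X + t. Camera axes: x right, y down, z forward; pixel columns grow to the right and rows downward; lengths in m; the calibration is good to about 2 mm. A picture is of the moment at which its call begins: read the wrist's pose just before it. camera_params takes no time and is no camera call; for the wrist camera it gives the pose at the moment of the call.
- bot.hand_in(): hands the job in, once; it reports no verdict.
The state is a dict: "t": time; "q": joint angles; "joint_vel": joint speeds; "joint_torque": joint torques, N m; "eef_pos": TCP position; "tool_rot": TCP orientation; "contact_force": force on the tool from outside, world axes, zero at the start; "torque": the same for the moment, N m; "gripper_width": opening from 0.0 (shut) to 1.0 (fully open).
Only numpy, scipy, OpenCV 4.12 (cv2) and the standard library are available. Lean on these libraries where they do the work, as an engineer would, in place of code of your own. Each camera call takes 0.05 s, during which the arm holds its last target. There are 200 camera calls.

### The job

Grinding is over: hang the orange ear defenders on the copper bar under the cup shelf, squarely and about midway along it, with the headband over the bar and one ear cup hanging on either side. The bar is clamped at a different height every day, so feel for it: lower the headband gently until it rests on the bar and only then let go. Do not knock the stand or its shelf, and leave everything else on the counter where it is.

Things in the scene. Friction and masses are not known exactly. Their poses are not given: they have to be found in the camera images.
- ear_defenders: Ear defenders: stiff black headband, two orange ear cups; one rigid loose piece, about 0.2 kg, 142 mm tall, 134 across its x. Origin: midway between the cups at their undersides, z up; starts standing on the cups. The arch lies in its x-z plane, the same both ways. Cups: outer faces at x +-67, inner faces at x +-34 mm, 56 wide along y, z 0 to 76.
- crown (a point): Middle of the underside of the headband's crown, at (0, 0, 128 mm) of the ear defenders, axes the same; this must rest on the bar. The band is 30 mm wide along y and 14 thick; the crown is flat from x -22 to +22 mm with its top at z 142, then slopes to z 119 (band's middle) at x +-44 and steeply on down to the cups.
- stand: Dark steel stand, fixed. Origin on the counter straight below the bar's axis; y along the bar (away from the robot), x to the robot's right, z up. Base plate 12 mm thick, x -60 to 70, y -60 to 140. A 24 mm column at y 115 carries the copper bar (16 mm thick, level, x = 0) on a black clamp (to y 95). The bar's top is anywhere from z 165 to 205: not measured, found by touch.
- free_end (a point): Point on the counter straight below the bar's free end, at (0, -110 mm, 0) of the stand, axes the same. The end is a copper ball 24 mm across, at bar height, reaching to y -122. At most bar heights the ear cups are too deep to go over the bar below the shelf, so the sure way on is from this end along the bar.
- shelf_edge (a point): Middle of the lower left edge of the slatted wooden cup shelf above the bar, at (-35, 20, 330 mm) of the stand, axes the same. Shelf: x -35 to 90, y -90 to 130, z 330 to 342 of the stand, upturned cups on top to z 397. It keeps a vertical gripper from the bar; a tool whose body leans out some 40 degrees past this edge (to the stand's -x) gets in below it.
- tamper: Bystander: steel coffee tamper with dark wooden handle, 58 mm diameter, 86 mm tall, upright, loose. Origin at the centre of its underside.
- brush: Bystander: bristle brush 170 mm long lying along its x, loose, about 30 mm high. Origin at its middle, underneath.
- dosing_tube: Bystander: clear acrylic tube 62 mm diameter, 75 mm tall, upright, loose. Origin at the centre of its underside.
- cup: Bystander: white ceramic espresso cup, 64 mm diameter, 60 mm tall, handle to its +y, loose. Origin at the centre of its underside.
- jug: Bystander: steel milk jug, 86 mm diameter, 105 mm tall, handle to its +y (to 76 mm), loose. Origin at the centre of its underside.
There are look-alikes about, which are no part of the job. What is meant by the ear_defenders is not pink or red, and is the larger of those in its own colour.

How it is judged:
By the outcome, as a careful person would: the job done as asked, in the order asked, and still so for the second after the job is handed in, with the robot touching nothing.
It also fails if it takes over 54 s, if anything falls off the work surface, if the arm or the gripper's body presses on something with over 40 N, if the wrist force passes 120 N, or if a joint passes its speed limit or range.

## Working session

There is one attempt and no reset: what is moved stays moved. The work goes in short steps, Python scripts to look and compute and a shell command to move; the robot and the scene stay as the last step left them, time stands still between calls to the robot, and variables do not carry over. Pictures are saved under pics/ and viewed, about 8 in all and at most 12, crops included, and the job is handed in when it is done.

```bash
ls; mkdir -p pics; python3 - <<'E'
from station import bot
import cv2,numpy as np
for n in("scene","top"):
    p,d=bot.read_camera(n); cv2.imwrite(f"pics/{n}0.png",p[:,:,::-1]); np.savez(f"{n}0.npz",p=p,d=d,**bot.camera_params(n))
    print(n,bot.camera_params(n))
print(bot.get_obs(),bot.pinch_z)
E
```

```text
pics
scene {'camera_matrix': array([[485.76504233,   0.        , 318.98520252],
       [  0.        , 485.76504233, 195.72304729],
       [  0.        ,   0.        ,   1.        ]]), 'R': array([[ 0.35648951,  0.93427731,  0.00641432],
       [ 0.53826315, -0.1997623 , -0.81875992],
       [-0.76366747,  0.29533192, -0.57410021]]), 't': array([-0.11729956, -0.10726975,  2.1183244 ])}
top {'camera_matrix': array([[369.79103915,   0.        , 321.6800967 ],
       [  0.        , 369.79103915, 197.95785125],
       [  0.        ,   0.        ,   1.        ]]), 'R': array([[-0.01405579, -0.99945845, -0.0297531 ],
       [-0.9970766 ,  0.01624492, -0.07466168],
       [ 0.07510458,  0.02861669, -0.99676496]]), 't': array([-0.03274165,  0.48881053,  1.23809425])}
{'t': 0.1, 'q': array([-1.39810225,  0.47774346,  0.0223482 ,  1.55635527, -0.01148266,
        1.10928665, -0.08310544]), 'joint_vel': array([ 0.00059255, -0.00172564,  0.00069298, -0.00440415,  0.00095226,
        0.00097629, -0.001833  ]), 'joint_torque': array([ 4.46467791e-03, -5.97756958e+01,  1.61330022e+00, -2.81950629e+01,
        1.27471896e-02,  5.05972712e-03, -6.64154598e-06]), 'eef_pos': array([0.18692626, 0.64804632, 0.23040446]), 'tool_rot': array([-4.67903616e-05,  1.39927613e-01,  9.90161386e-01, -8.30886795e-04]), 'contact_force': array([ 0.38591303, -0.37483734, -0.61535903]), 'torque': array([ 0.0178317 ,  0.00247563, -0.02365753]), 'gripper_width': 1.0019897056041962} -0.0187
```

View pics/scene0.png

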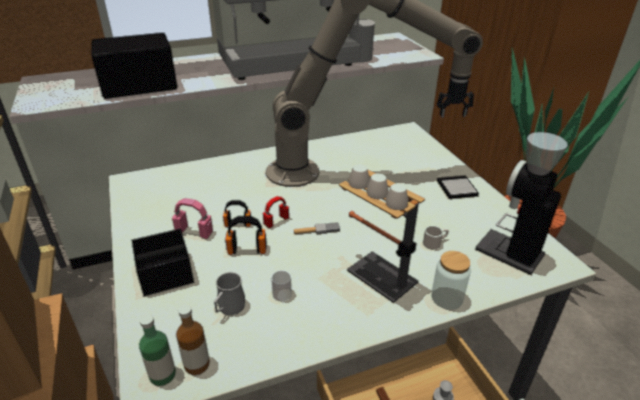

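View pics/top0.png

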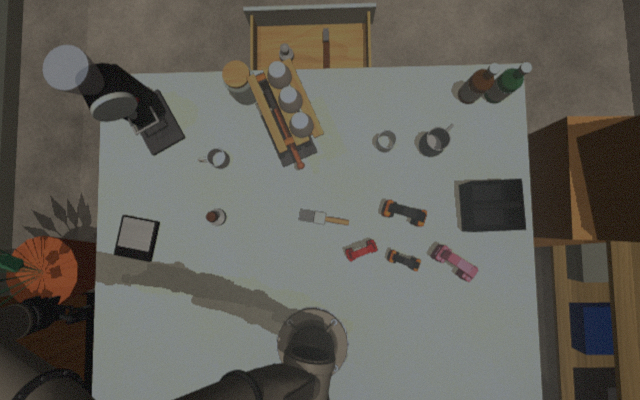

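The top view shows the large orange defenders at (403,212) and a smaller orange pair at (404,260). The stand is around (285,115), with its bar's free end near (299,165). In the scene view they are at (246,235), (238,212) and (350,214).

```bash
cat > h.py <<'E'
import numpy as np,cv2
def pts(f):
    z=np.load(f); K,R,t=z['camera_matrix'],z['R'],z['t']; d=z['d']; v,u=np.mgrid[:400,:640]
    c=np.stack([(u-K[0,2])/K[0,0]*d,(v-K[1,2])/K[1,1]*d,d],-1)
    return z['p'],d,(c-t)@R
E
python3 - <<'E'
from h import *
for n in("top","scene"):
    p,d,X=pts(n+"0.npz"); hsv=cv2.cvtColor(p,cv2.COLOR_RGB2HSV)
    m=((hsv[...,0]>4)&(hsv[...,0]<16)&(hsv[...,1]>110)&(hsv[...,2]>70)&(d>0)&(X[...,0]>0.1)&(X[...,2]<.3)&(X[...,2]>0)).astype(np.uint8)
    k,l,s,c=cv2.connectedComponentsWithStats(m)
    print(n)
    for i in range(1,k):
        if s[i,4]>12: q=X[l==i]; print(s[i],q.mean(0).round(3),q.min(0).round(3),q.max(0).round(3))
p,d,X=pts("top0.npz")
# height slices round the defenders & stand
for (a,b,lo,hi,nm) in((190,235,.12,.16,'band'),(190,235,.05,.09,'cups')):
    S=X[a:b,370:435].reshape(-1,3); S=S[(S[:,2]>lo)&(S[:,2]<hi)]
    print(nm,len(S),S.mean(0).round(3),S.min(0).round(3),S.max(0).round(3),cv2.minAreaRect((S[:,:2]*1000).astype(np.float32)))
S=X[50:175,225:345].reshape(-1,3)
for lo,hi in((.005,.02),(.15,.25),(.31,.36)):
    T=S[(S[:,2]>lo)&(S[:,2]<hi)]; print(lo,len(T),T.mean(0).round(3),cv2.minAreaRect((T[:,:2]*1000).astype(np.float32)))
im=cv2.resize(p[50:180,220:350][:,:,::-1],None,fx=4.4,fy=4.4,interpolation=cv2.INTER_CUBIC)
p2=np.load("scene0.npz")['p']; im2=cv2.resize(p2[160:310,330:430][:,:,::-1],(380,572),interpolation=cv2.INTER_CUBIC)
cv2.imwrite("pics/c1.png",cv2.convertScaleAbs(np.hstack([cv2.resize(im,(420,572)),im2]),alpha=1.5))
E
```

```text
top
[478  79  16  10  77] [ 0.822 -0.552  0.151] [ 0.81  -0.577  0.136] [ 0.834 -0.527  0.164]
[274 109  15  29  79] [0.704 0.075 0.179] [0.661 0.054 0.173] [0.748 0.096 0.185]
[291 146  13  22  88] [0.596 0.026 0.18 ] [0.569 0.01  0.174] [0.634 0.045 0.186]
[384 200   9  17  61] [ 0.45  -0.253  0.073] [ 0.423 -0.269  0.037] [ 0.474 -0.242  0.094]
[208 214   6   7  21] [0.428 0.319 0.084] [0.418 0.31  0.079] [0.437 0.327 0.088]
[418 220   7   6  22] [ 0.398 -0.357  0.073] [ 0.392 -0.37   0.068] [ 0.408 -0.349  0.078]
[389 250   7  12  32] [ 0.295 -0.265  0.056] [ 0.277 -0.277  0.049] [ 0.312 -0.256  0.068]
scene
[223 210   5  16  53] [ 0.278 -0.348  0.039] [ 0.255 -0.357  0.006] [ 0.289 -0.336  0.061]
[245 210   5   6  22] [ 0.324 -0.274  0.073] [ 0.278 -0.301  0.048] [ 0.433 -0.26   0.147]
[350 212  50  31 156] [0.664 0.05  0.177] [0.576 0.008 0.169] [0.762 0.093 0.184]
[258 229   8  25 140] [ 0.469 -0.262  0.049] [ 0.432 -0.274  0.003] [ 0.481 -0.243  0.095]
[226 230   7  25 126] [ 0.434 -0.367  0.051] [ 0.394 -0.378  0.   ] [ 0.449 -0.348  0.093]
[177 318  26  26 416] [ 0.859 -0.5
[... 195 characters left out ...]
 0.12 ] [ 0.461 -0.262  0.146] ((434.2346496582031, -308.63372802734375), (96.8514404296875, 30.139127731323242), 71.94731903076172)
cups 202 [ 0.434 -0.294  0.071] [ 0.392 -0.38   0.051] [ 0.478 -0.24   0.089] ((434.173583984375, -309.9566650390625), (139.620361328125, 55.469242095947266), 72.25990295410156)
0.005 802 [0.685 0.074 0.011] ((762.4247436523438, 84.66966247558594), (411.9018249511719, 376.08544921875), 88.94673156738281)
0.15 946 [0.791 0.152 0.168] ((747.2244873046875, 116.90768432617188), (409.4524230957031, 84.0223388671875), 39.54024887084961)
0.31 2113 [0.702 0.047 0.341] ((707.7676391601562, 43.660316467285156), (220.5565948486328, 125.08556365966797), 22.940486907958984)
```

View pics/c1.png

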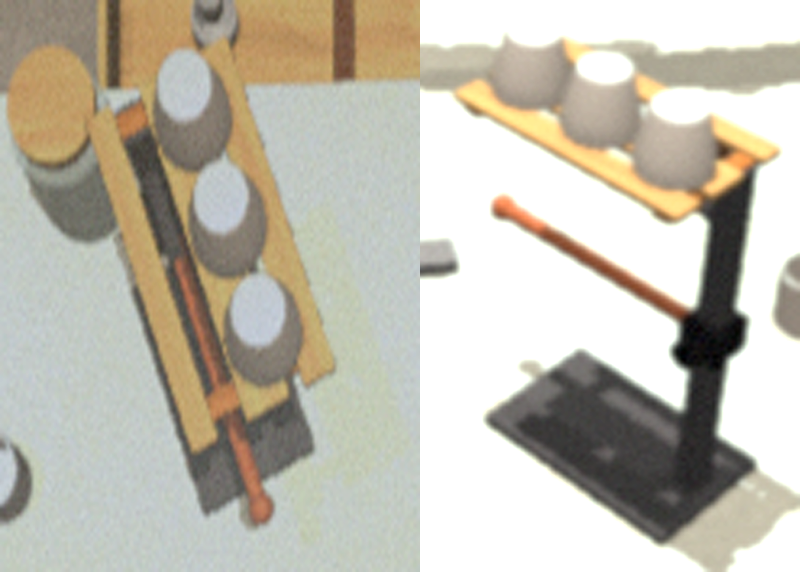

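The bar runs at 22.9°, with its top at about 0.18. The stand origin is at (0.679, 0.061), and the measured ball end agrees with it. The defenders' centre is at (0.434, -0.310), and the measured sizes match those given. Next I'll write a planner that prints rows.

```bash
cat >> h.py <<'E'
from scipy.spatial.transform import Rotation as Ro, Slerp
def pose(o): return np.array(o['eef_pos']),Ro.from_quat(np.roll(o['tool_rot'],-1))
def tool(xang,tilt): # x-axis heading (deg) of frame, lean (deg) of tool body to its -x
    f=Ro.from_euler('z',xang,degrees=True); s,c=np.sin(np.radians(tilt)),np.cos(np.radians(tilt))
    return f*Ro.from_matrix(np.array([[-c,0,-s],[0,1,0],[s,0,-c]]).T)
DX,DC=-107.9,np.array([.434,-.310,0]); SX=-67.06; SO=np.array([.6787,.0612,0]); TILT=40
GD=np.array([-.039,0,.1225])
def tcp(C,xang,back=0,tilt=TILT): # tcp when gripping object with origin C
    R=tool(xang,tilt); return C+Ro.from_euler('z',xang,degrees=True).apply(GD)+R.apply([0,0,.021-back]),R
def plan(o,P,R,n):
    p,r=pose(o); dr=(r.inv()*R).as_rotvec(); print('dist',np.linalg.norm(P-p).round(4),'rotvec',dr.round(3))
    sl=[r*Ro.from_rotvec(dr*i/n) for i in range(n+1)]
    for i in range(min(n,10)):
        s=sl[i].inv().apply((P-p)/n)/.03; w=dr/n/.12; print(s.round(2),w.round(2))
def rep(o): print('t',o['t'],o['eef_pos'].round(4),'F',o['contact_force'].round(1),'g',round(o['gripper_width'],3),'q',o['q'].round(2))
E
python3 - <<'E'
from h import *; from station import bot
o=bot.get_obs(); plan(o,np.array([.40,.22,.31]),tool(-60,0),20)
print(tcp(DC,DX)[0],tcp(DC,DX,.08)[0])
E
```

```text
dist 0.4847 rotvec [-0.002  0.001  0.766]
[-0.54 -0.59 -0.13] [-0.    0.    0.32]
[-0.56 -0.57 -0.13] [-0.    0.    0.32]
[-0.58 -0.54 -0.13] [-0.    0.    0.32]
[-0.6  -0.52 -0.13] [-0.    0.    0.32]
[-0.62 -0.5  -0.13] [-0.    0.    0.32]
[-0.64 -0.47 -0.13] [-0.    0.    0.32]
[-0.66 -0.45 -0.13] [-0.    0.    0.32]
[-0.68 -0.42 -0.13] [-0.    0.    0.32]
[-0.69 -0.4  -0.13] [-0.    0.    0.32]
[-0.71 -0.37 -0.13] [-0.    0.    0.32]
[ 0.44183804 -0.28573295  0.10641307] [ 0.45764324 -0.23679911  0.16769662]
```

```bash
python3 -m crank '[{"grip":1,"x":-0.54,"y":-0.59,"z":-0.13,"wz":0.32},{"grip":1,"x":-0.56,"y":-0.57,"z":-0.13,"wz":0.32},{"grip":1,"x":-0.6,"y":-0.55,"z":-0.13,"wz":0.35},{"grip":1,"x":-0.7,"y":-0.6,"z":-0.15,"wz":0.4},{"grip":1,"x":-0.75,"y":-0.6,"z":-0.15,"wz":0.4},{"grip":1,"x":-0.75,"y":-0.55,"z":-0.15,"wz":0.4},{"grip":1,"x":-0.8,"y":-0.5,"z":-0.15,"wz":0.4},{"grip":1,"x":-0.8,"y":-0.5,"z":-0.15,"wz":0.4},{"grip":1,"x":-0.8,"y":-0.45,"z":-0.15,"wz":0.4},{"grip":1,"x":-0.85,"y":-0.45,"z":-0.15,"wz":0.4}]' 60
python3 - <<'E'
from h import *; from station import bot
o=bot.get_obs(); rep(o); plan(o,np.array([.40,.22,.31]),tool(-60,0),9)
E
```

```text
t 0.1 [0.1869 0.648  0.2304] F [ 0.4 -0.4 -0.6] g 1.002 q [-1.4   0.48  0.02  1.56 -0.01  1.11 -0.08]
dist 0.4847 rotvec [-0.002  0.001  0.766]
[-1.2  -1.31 -0.29] [-0.    0.    0.71]
[-1.3  -1.2  -0.29] [-0.    0.    0.71]
[-1.4  -1.08 -0.29] [-0.    0.    0.71]
[-1.49 -0.96 -0.29] [-0.    0.    0.71]
[-1.56 -0.83 -0.29] [-0.    0.    0.71]
[-1.63 -0.69 -0.29] [-0.    0.    0.71]
[-1.68 -0.55 -0.29] [-0.    0.    0.71]
[-1.72 -0.41 -0.29] [-0.    0.    0.71]
[-1.75 -0.26 -0.29] [-0.    0.    0.71]invalid input
```

```bash
python3 -m crank '[{"grip":1,"x":-0.54,"y":-0.59,"z":-0.13,"wx":0,"wy":0,"wz":0.32},{"grip":1,"x":-0.56,"y":-0.57,"z":-0.13,"wx":0,"wy":0,"wz":0.32},{"grip":1,"x":-0.6,"y":-0.55,"z":-0.13,"wx":0,"wy":0,"wz":0.35},{"grip":1,"x":-0.7,"y":-0.6,"z":-0.15,"wx":0,"wy":0,"wz":0.4},{"grip":1,"x":-0.75,"y":-0.6,"z":-0.15,"wx":0,"wy":0,"wz":0.4},{"grip":1,"x":-0.75,"y":-0.55,"z":-0.15,"wx":0,"wy":0,"wz":0.4},{"grip":1,"x":-0.8,"y":-0.5,"z":-0.15,"wx":0,"wy":0,"wz":0.4},{"grip":1,"x":-0.8,"y":-0.5,"z":-0.15,"wx":0,"wy":0,"wz":0.4},{"grip":1,"x":-0.8,"y":-0.45,"z":-0.15,"wx":0,"wy":0,"wz":0.4},{"grip":1,"x":-0.85,"y":-0.45,"z":-0.15,"wx":0,"wy":0,"wz":0.4}]' 60
python3 - <<'E'
from h import *; from station import bot
o=bot.get_obs(); rep(o); plan(o,np.array([.40,.22,.31]),tool(-60,0),9)
E
```

```text
t: 1.1
eef_pos: [0.3007, 0.3952, 0.2698]
tool_rot: [-0.001, 0.364, 0.931, -0.006]
contact_force: [-0.6, -0.3, 0.5]
gripper_width: 0.998
t 1.1 [0.3007 0.3952 0.2698] F [-0.6 -0.3  0.5] g 0.998 q [-1.21  0.15  0.18  1.93 -0.03  1.08 -0.19]
dist 0.2053 rotvec [-0.011  0.004  0.301]
[-0.71 -0.23 -0.14] [-0.01  0.    0.28]
[-0.72 -0.2  -0.15] [-0.01  0.    0.28]
[-0.72 -0.18 -0.15] [-0.01  0.    0.28]
[-0.73 -0.16 -0.15] [-0.01  0.    0.28]
[-0.73 -0.13 -0.15] [-0.01  0.    0.28]
[-0.74 -0.11 -0.15] [-0.01  0.    0.28]
[-0.74 -0.08 -0.15] [-0.01  0.    0.28]
[-0.74 -0.06 -0.15] [-0.01  0.    0.28]
[-0.75 -0.03 -0.15] [-0.01  0.    0.28]
```

```bash
python3 -m crank '[{"grip":1,"x":-0.85,"y":-0.27,"z":-0.2,"wx":0,"wy":0,"wz":0.35},{"grip":1,"x":-0.85,"y":-0.25,"z":-0.2,"wx":0,"wy":0,"wz":0.35},{"grip":1,"x":-0.85,"y":-0.2,"z":-0.2,"wx":0,"wy":0,"wz":0.35},{"grip":1,"x":-0.9,"y":-0.2,"z":-0.2,"wx":0,"wy":0,"wz":0.35},{"grip":1,"x":-0.9,"y":-0.2,"z":-0.2,"wx":0,"wy":0,"wz":0.4},{"grip":1,"x":-0.9,"y":-0.2,"z":-0.2,"wx":0,"wy":0,"wz":0.4},{"grip":1,"x":-0.9,"y":-0.3,"z":0,"wx":0,"wy":-0.2,"wz":0.4},{"grip":1,"x":-0.9,"y":-0.35,"z":0,"wx":0,"wy":-0.3,"wz":0.4},{"grip":1,"x":-0.9,"y":-0.35,"z":0,"wx":0,"wy":-0.3,"wz":0.4},{"grip":1,"x":-0.9,"y":-0.35,"z":0,"wx":0,"wy":-0.3,"wz":0.4}]' 60
python3 - <<'E'
from h import *; from station import bot
o=bot.get_obs(); rep(o); plan(o,*tcp(DC,DX,.09),18)
E
```

```text
t: 2.1
eef_pos: [0.3942, 0.1156, 0.3176]
tool_rot: [0.06, 0.58, 0.811, -0.039]
contact_force: [-0.6, -0.5, -0.3]
gripper_width: 1.001
t 2.1 [0.3942 0.1156 0.3176] F [-0.6 -0.5 -0.3] g 1.001 q [-0.96 -0.09  0.38  2.05  0.18  1.2  -0.32]
dist 0.3801 rotvec [ 0.271 -0.538  0.591]
[-0.6  -0.09  0.35] [ 0.13 -0.25  0.27]
[-0.59 -0.07  0.37] [ 0.13 -0.25  0.27]
[-0.58 -0.04  0.39] [ 0.13 -0.25  0.27]
[-0.57 -0.02  0.41] [ 0.13 -0.25  0.27]
[-0.56  0.01  0.42] [ 0.13 -0.25  0.27]
[-0.55  0.03  0.44] [ 0.13 -0.25  0.27]
[-0.53  0.05  0.46] [ 0.13 -0.25  0.27]
[-0.52  0.08  0.47] [ 0.13 -0.25  0.27]
[-0.5   0.1   0.48] [ 0.13 -0.25  0.27]
[-0.48  0.13  0.5 ] [ 0.13 -0.25  0.27]
```

```bash
python3 -m crank '[{"grip":1,"x":-0.65,"y":0.1,"z":0.36,"wx":0.13,"wy":-0.25,"wz":0.27},{"grip":1,"x":-0.65,"y":0.1,"z":0.38,"wx":0.13,"wy":-0.25,"wz":0.27},{"grip":1,"x":-0.65,"y":0.1,"z":0.4,"wx":0.13,"wy":-0.25,"wz":0.27},{"grip":1,"x":-0.65,"y":0.1,"z":0.42,"wx":0.14,"wy":-0.27,"wz":0.3},{"grip":1,"x":-0.65,"y":0.1,"z":0.45,"wx":0.14,"wy":-0.27,"wz":0.3},{"grip":1,"x":-0.65,"y":0.1,"z":0.45,"wx":0.14,"wy":-0.27,"wz":0.3},{"grip":1,"x":-0.65,"y":0.1,"z":0.5,"wx":0.14,"wy":-0.27,"wz":0.3},{"grip":1,"x":-0.6,"y":0.1,"z":0.5,"wx":0.14,"wy":-0.27,"wz":0.3},{"grip":1,"x":-0.6,"y":0.1,"z":0.5,"wx":0.14,"wy":-0.27,"wz":0.3},{"grip":1,"x":-0.6,"y":0.1,"z":0.5,"wx":0.14,"wy":-0.27,"wz":0.3}]' 60
python3 - <<'E'
from h import *; from station import bot
o=bot.get_obs(); rep(o); plan(o,*tcp(DC,DX,.09),8)
E
```

```text
t: 3.1
eef_pos: [0.4602, -0.1154, 0.2378]
tool_rot: [0.15, 0.708, 0.661, -0.198]
contact_force: [-0.1, -0.3, -0.8]
gripper_width: 1.004
t 3.1 [ 0.4602 -0.1154  0.2378] F [-0.1 -0.3 -0.8] g 1.004 q [-0.73  0.23  0.61  2.06  0.39  1.08 -0.41]
dist 0.1311 rotvec [ 0.09  -0.193  0.219]
[-0.3   0.05  0.46] [ 0.09 -0.2   0.23]
[-0.28  0.06  0.46] [ 0.09 -0.2   0.23]
[-0.27  0.08  0.47] [ 0.09 -0.2   0.23]
[-0.26  0.09  0.47] [ 0.09 -0.2   0.23]
[-0.24  0.1   0.48] [ 0.09 -0.2   0.23]
[-0.23  0.11  0.48] [ 0.09 -0.2   0.23]
[-0.21  0.12  0.49] [ 0.09 -0.2   0.23]
[-0.2   0.13  0.49] [ 0.09 -0.2   0.23]
```

```bash
python3 -m crank '[{"grip":1,"x":-0.3,"y":0.05,"z":0.46,"wx":0.1,"wy":-0.21,"wz":0.24},{"grip":1,"x":-0.28,"y":0.06,"z":0.46,"wx":0.1,"wy":-0.21,"wz":0.24},{"grip":1,"x":-0.27,"y":0.08,"z":0.47,"wx":0.1,"wy":-0.21,"wz":0.24},{"grip":1,"x":-0.26,"y":0.1,"z":0.47,"wx":0.1,"wy":-0.21,"wz":0.24},{"grip":1,"x":-0.25,"y":0.1,"z":0.48,"wx":0.1,"wy":-0.21,"wz":0.24},{"grip":1,"x":-0.23,"y":0.1,"z":0.48,"wx":0.1,"wy":-0.21,"wz":0.24},{"grip":1,"x":-0.2,"y":0.12,"z":0.48,"wx":0.1,"wy":-0.21,"wz":0.24},{"grip":1,"x":-0.2,"y":0.12,"z":0.48,"wx":0.1,"wy":-0.21,"wz":0.24},{"grip":1,"x":0,"y":0,"z":0,"wx":0,"wy":0,"wz":0},{"grip":1,"x":0,"y":0,"z":0,"wx":0,"wy":0,"wz":0}]' 60
python3 - <<'E'
from h import *; from station import bot
o=bot.get_obs(); rep(o); plan(o,*tcp(DC,DX,.0),8)
cp=bot.camera_params('wrist'); p,d=bot.read_camera('wrist'); np.savez('w1.npz',p=p,d=d,**cp); cv2.imwrite('pics/w1.png',p[:,:,::-1])
p,d=bot.read_camera('top'); np.savez('t1.npz',p=p,d=d,**bot.camera_params('top'))
p,d,X=pts('w1.npz'); C,f=DC,Ro.from_euler('z',DX,degrees=True)
Y=f.inv().apply((X-C).reshape(-1,3)); ok=(d.ravel()>0)&(np.abs(Y[:,0])<.09)&(np.abs(Y[:,1])<.05)&(Y[:,2]>.1)&(Y[:,2]<.16)
S=Y[ok]
if len(S)>50:
  print(len(S),S.min(0).round(3),S.max(0).round(3)); r=cv2.minAreaRect((S[:,:2]*1000).astype(np.float32)); print(r)
  for a in np.arange(-.06,.06,.01):
    q=S[(S[:,0]>a)&(S[:,0]<a+.01)]
    if len(q)>20: print(a.round(3),len(q),np.percentile(q[:,1],[3,97]).round(4),np.percentile(q[:,2],[50,97]).round(4))
E
```

```text
t: 4.1
eef_pos: [0.4575, -0.2469, 0.1682]
tool_rot: [0.208, 0.761, 0.537, -0.299]
contact_force: [-0.6, 1.2, -0.2]
gripper_width: 0.998
t 4.1 [ 0.4575 -0.2469  0.1682] F [-0.6  1.2 -0.2] g 0.998 q [-0.59  0.55  0.71  2.05  0.46  0.93 -0.59]
dist 0.0746 rotvec [-0.023  0.047 -0.021]
[ 0.05 -0.01  0.31] [-0.02  0.05 -0.02]
[ 0.04 -0.01  0.31] [-0.02  0.05 -0.02]
[ 0.04 -0.01  0.31] [-0.02  0.05 -0.02]
[ 0.04 -0.01  0.31] [-0.02  0.05 -0.02]
[ 0.04 -0.01  0.31] [-0.02  0.05 -0.02]
[ 0.04 -0.01  0.31] [-0.02  0.05 -0.02]
[ 0.04 -0.01  0.31] [-0.02  0.05 -0.02]
[ 0.03 -0.01  0.31] [-0.02  0.05 -0.02]
4556 [-0.058 -0.019  0.1  ] [0.026 0.011 0.143]
((-15.961803436279297, -4.108257293701172), (83.10554504394531, 30.083189010620117), 0.13431376218795776)
-0.06 1159 [-0.0177  0.0099] [0.1079 0.1166]
-0.05 1274 [-0.0177  0.0098] [0.1239 0.1304]
-0.04 714 [-0.018   0.0096] [0.1336 0.1372]
-0.03 558 [-0.0178  0.0102] [0.1396 0.1418]
-0.02 288 [-0.0177  0.0095] [0.1425 0.1431]
-0.01 209 [-0.0175  0.0095] [0.1427 0.1432]
0.0 190 [-0.0175  0.0098] [0.1427 0.1431]
0.01 155 [-0.0174  0.0096] [0.1426 0.1431]
```

View pics/w1.png

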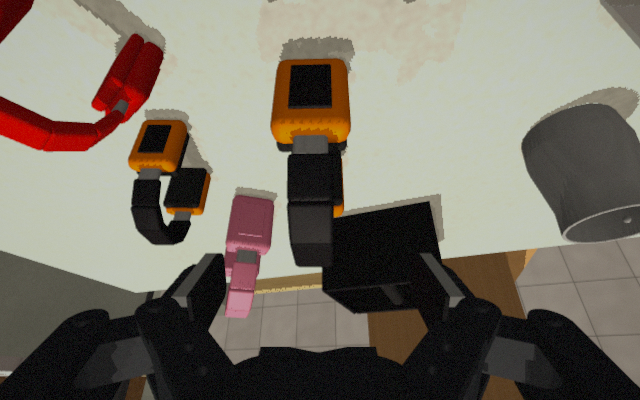

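The wrist view shows the orange pair centred between the fingers, with the band at column 312 and the tips at 195 and 440. The band is about 3 mm off along the jaw axis and its yaw is right, so I'll correct the y offset and go in.

```bash
sed -i 's/DC=-107.9,np.array(\[.434,-.310,0\])/DC=-107.9,np.array([.4312,-.3091,0])/' h.py; python3 - <<'E'
from h import *; from station import bot
o=bot.get_obs(); rep(o); plan(o,*tcp(DC,DX,.0),8)
E
```

```text
t 4.2 [ 0.4576 -0.2464  0.1685] F [ 0.2  0.  -0.2] g 0.999 q [-0.59  0.55  0.71  2.05  0.46  0.93 -0.59]
dist 0.0753 rotvec [-0.022  0.046 -0.021]
[ 0.04 -0.02  0.31] [-0.02  0.05 -0.02]
[ 0.04 -0.02  0.31] [-0.02  0.05 -0.02]
[ 0.04 -0.02  0.31] [-0.02  0.05 -0.02]
[ 0.04 -0.02  0.31] [-0.02  0.05 -0.02]
[ 0.04 -0.02  0.31] [-0.02  0.05 -0.02]
[ 0.04 -0.02  0.31] [-0.02  0.05 -0.02]
[ 0.03 -0.02  0.31] [-0.02  0.05 -0.02]
[ 0.03 -0.02  0.31] [-0.02  0.05 -0.02]
```

```bash
python3 -m crank '[{"grip":1,"x":0.05,"y":-0.03,"z":0.31,"wx":-0.03,"wy":0.08,"wz":-0.03},{"grip":1,"x":0.05,"y":-0.03,"z":0.31,"wx":-0.03,"wy":0.08,"wz":-0.03},{"grip":1,"x":0.05,"y":-0.02,"z":0.31,"wx":-0.03,"wy":0.08,"wz":-0.03},{"grip":1,"x":0.05,"y":-0.02,"z":0.31,"wx":-0.03,"wy":0.08,"wz":-0.03},{"grip":1,"x":0.04,"y":-0.02,"z":0.31,"wx":-0.03,"wy":0.05,"wz":-0.03},{"grip":1,"x":0.04,"y":-0.02,"z":0.31,"wx":0,"wy":0,"wz":0},{"grip":1,"x":0.03,"y":-0.02,"z":0.31,"wx":0,"wy":0,"wz":0},{"grip":1,"x":0.03,"y":-0.02,"z":0.31,"wx":0,"wy":0,"wz":0},{"grip":1,"x":0,"y":0,"z":0,"wx":0,"wy":0,"wz":0},{"grip":1,"x":0,"y":0,"z":0,"wx":0,"wy":0,"wz":0}]' 60
python3 - <<'E'
from h import *; from station import bot
o=bot.get_obs(); rep(o); plan(o,*tcp(DC,DX,.0),1)
cp=bot.camera_params('wrist'); p,d=bot.read_camera('wrist'); cv2.imwrite('pics/w2.png',p[:,:,::-1])
E
```

```text
t: 5.2
eef_pos: [0.4399, -0.2831, 0.1019]
tool_rot: [0.2, 0.76, 0.555, -0.272]
contact_force: [0.6, -0.2, 0.4]
gripper_width: 1.0
t 5.2 [ 0.4399 -0.2831  0.1019] F [ 0.6 -0.2  0.4] g 1.0 q [-0.48  0.62  0.68  2.13  0.48  0.7  -0.58]
dist 0.0049 rotvec [ 0.004 -0.01   0.001]
[-0.14 -0.01 -0.08] [ 0.03 -0.09  0.01]
```

View pics/w2.png

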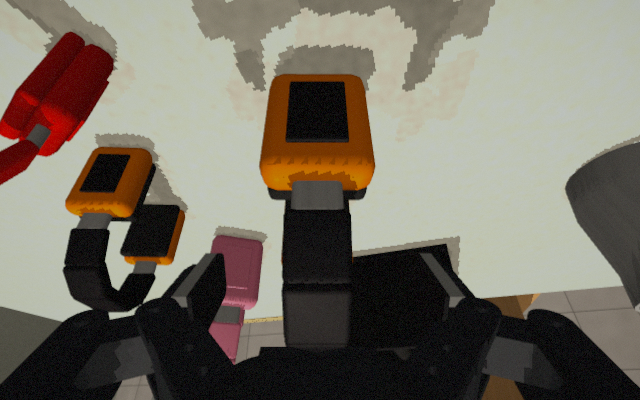

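The band is centred between the fingers (column 318 against 317). I'll make the small correction and close.

```bash
python3 -m crank '[{"grip":1,"x":-0.14,"y":0,"z":-0.08,"wx":0.03,"wy":-0.09,"wz":0},{"grip":0.8,"x":0,"y":0,"z":0,"wx":0,"wy":0,"wz":0},{"grip":0.2,"x":0,"y":0,"z":0,"wx":0,"wy":0,"wz":0},{"grip":0,"x":0,"y":0,"z":0,"wx":0,"wy":0,"wz":0},{"grip":0,"x":0,"y":0,"z":0,"wx":0,"wy":0,"wz":0},{"grip":0,"x":0,"y":0,"z":0,"wx":0,"wy":0,"wz":0},{"grip":0,"x":0,"y":0,"z":0,"wx":0,"wy":0,"wz":0},{"grip":0,"x":0,"y":0,"z":0,"wx":0,"wy":0,"wz":0},{"grip":0,"x":0,"y":0,"z":0,"wx":0,"wy":0,"wz":0},{"grip":0,"x":0,"y":0,"z":0,"wx":0,"wy":0,"wz":0}]' 60
python3 - <<'E'
from h import *; from station import bot
o=bot.get_obs(); rep(o); plan(o,*tcp(DC,DX,.0),1)
cp=bot.camera_params('wrist'); p,d=bot.read_camera('wrist'); cv2.imwrite('pics/w3.png',p[:,:,::-1])
E
```

```text
t: 6.25
eef_pos: [0.4406, -0.2841, 0.1077]
tool_rot: [0.202, 0.759, 0.554, -0.276]
contact_force: [-0.4, -0.3, 1.3]
gripper_width: 0.34
t 6.25 [ 0.4406 -0.2841  0.1077] F [-0.4 -0.3  1.3] g 0.34 q [-0.49  0.62  0.69  2.12  0.48  0.71 -0.58]
dist 0.0022 rotvec [0.002 0.    0.001]
[-0.   -0.04  0.06] [0.02 0.   0.01]
```

```bash
cat >> h.py <<'E'
def grasp_save(o):
    p,r=pose(o); f=Ro.from_euler('z',DX,degrees=True); v=r.inv().apply(DC-p); v[1]=0
    np.savez('g.npz',v=v,q=(r.inv()*f).as_quat()); print('obj origin in tool',v.round(4))
def obj_pose(o):
    g=np.load('g.npz'); p,r=pose(o); R=r*Ro.from_quat(g['q']); P=p+r.apply(g['v']); f=Ro.from_euler('z',SX,degrees=True)
    print('obj in stand',f.apply(P-SO,inverse=True).round(4),'rot err deg',np.degrees((f.inv()*R).as_rotvec()).round(2))
def goal(sy,z,sx=0):
    g=np.load('g.npz'); f=Ro.from_euler('z',SX,degrees=True); R=f*Ro.from_quat(g['q']).inv()
    return SO+f.apply([sx,sy,z])-R.apply(g['v']),R
E
python3 - <<'E'
from h import *; from station import bot
grasp_save(bot.get_obs())
E
python3 -m crank '[{"grip":0,"x":-0.15,"y":0,"z":-0.18,"wx":0,"wy":0,"wz":0},{"grip":0,"x":-0.3,"y":0,"z":-0.36,"wx":0,"wy":0,"wz":0},{"grip":0,"x":-0.35,"y":0,"z":-0.42,"wx":0,"wy":0,"wz":0},{"grip":0,"x":-0.35,"y":0,"z":-0.42,"wx":0,"wy":0,"wz":0},{"grip":0,"x":-0.35,"y":0,"z":-0.42,"wx":0,"wy":0,"wz":0},{"grip":0,"x":-0.35,"y":0,"z":-0.42,"wx":0,"wy":0,"wz":0},{"grip":0,"x":-0.2,"y":0,"z":-0.24,"wx":0,"wy":0,"wz":0},{"grip":0,"x":0,"y":0,"z":0,"wx":0,"wy":0,"wz":0},{"grip":0,"x":0,"y":0,"z":0,"wx":0,"wy":0,"wz":0},{"grip":0,"x":0,"y":0,"z":0,"wx":0,"wy":0,"wz":0}]'
python3 - <<'E'
from h import *; from station import bot
o=bot.get_obs(); rep(o); obj_pose(o); plan(o,*goal(-.20,.08),18)
p,d=bot.read_camera('wrist'); cv2.imwrite('pics/w4.png',p[:,:,::-1])
E
```

```text
obj origin in tool [0.0489 0.     0.0996]
t: 7.3
eef_pos: [0.4391, -0.2833, 0.211]
tool_rot: [0.201, 0.76, 0.553, -0.274]
contact_force: [-0.4, -1.2, -1.8]
gripper_width: 0.343
t 7.3 [ 0.4391 -0.2833  0.211 ] F [-0.4 -1.2 -1.8] g 0.343 q [-0.56  0.41  0.75  2.07  0.51  0.93 -0.49]
obj in stand [ 0.2437 -0.3719  0.1031] rot err deg [  0.13   0.27 -40.97]
dist 0.2954 rotvec [-0.458 -0.004 -0.549]
[ 0.44 -0.09 -0.31] [-0.21 -0.   -0.25]
[ 0.44 -0.07 -0.31] [-0.21 -0.   -0.25]
[ 0.45 -0.04 -0.31] [-0.21 -0.   -0.25]
[ 0.45 -0.02 -0.32] [-0.21 -0.   -0.25]
[ 0.45 -0.   -0.32] [-0.21 -0.   -0.25]
[ 0.45  0.02 -0.32] [-0.21 -0.   -0.25]
[ 0.45  0.04 -0.32] [-0.21 -0.   -0.25]
[ 0.44  0.06 -0.31] [-0.21 -0.   -0.25]
[ 0.44  0.09 -0.31] [-0.21 -0.   -0.25]
[ 0.44  0.11 -0.31] [-0.21 -0.   -0.25]
```

View pics/w4.png

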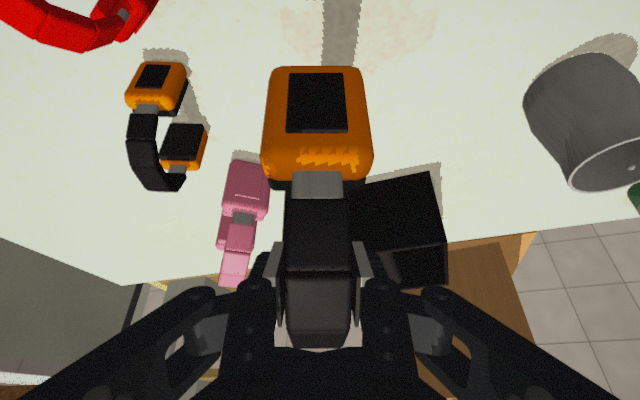

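The view shows the defenders lifted and held square: the cup is centred at column 317 as before, and the pads are on the band. Now I'll carry them to a point in front of the bar's free end.

```bash
python3 -m crank '[{"grip":0,"x":0.3,"y":-0.06,"z":-0.2,"wx":-0.14,"wy":0,"wz":-0.17},{"grip":0,"x":0.44,"y":-0.07,"z":-0.31,"wx":-0.21,"wy":0,"wz":-0.25},{"grip":0,"x":0.45,"y":-0.04,"z":-0.31,"wx":-0.21,"wy":0,"wz":-0.25},{"grip":0,"x":0.45,"y":-0.02,"z":-0.32,"wx":-0.21,"wy":0,"wz":-0.25},{"grip":0,"x":0.45,"y":0,"z":-0.32,"wx":-0.21,"wy":0,"wz":-0.25},{"grip":0,"x":0.45,"y":0.02,"z":-0.32,"wx":-0.21,"wy":0,"wz":-0.25},{"grip":0,"x":0.45,"y":0.04,"z":-0.32,"wx":-0.21,"wy":0,"wz":-0.25},{"grip":0,"x":0.44,"y":0.06,"z":-0.31,"wx":-0.21,"wy":0,"wz":-0.25},{"grip":0,"x":0.44,"y":0.09,"z":-0.31,"wx":-0.21,"wy":0,"wz":-0.25},{"grip":0,"x":0.44,"y":0.1,"z":-0.31,"wx":-0.21,"wy":0,"wz":-0.25}]'
python3 - <<'E'
from h import *; from station import bot
o=bot.get_obs(); rep(o); obj_pose(o); plan(o,*goal(-.20,.08),8)
E
```

```text
t: 8.35
eef_pos: [0.4613, -0.1159, 0.1923]
tool_rot: [0.25, 0.632, 0.696, -0.232]
contact_force: [0.1, -0.0, -3.0]
gripper_width: 0.334
t 8.35 [ 0.4613 -0.1159  0.1923] F [ 0.1 -0.  -3. ] g 0.334 q [-0.88  0.32  0.64  2.21  0.64  0.91 -0.62]
obj in stand [ 0.1034 -0.278   0.0846] rot err deg [ -0.45   0.15 -17.7 ]
dist 0.1258 rotvec [-0.205 -0.002 -0.232]
[ 0.4   0.14 -0.31] [-0.21 -0.   -0.24]
[ 0.39  0.16 -0.31] [-0.21 -0.   -0.24]
[ 0.39  0.18 -0.3 ] [-0.21 -0.   -0.24]
[ 0.38  0.2  -0.3 ] [-0.21 -0.   -0.24]
[ 0.38  0.22 -0.29] [-0.21 -0.   -0.24]
[ 0.37  0.24 -0.29] [-0.21 -0.   -0.24]
[ 0.36  0.25 -0.28] [-0.21 -0.   -0.24]
[ 0.36  0.27 -0.27] [-0.21 -0.   -0.24]
```

```bash
python3 -m crank '[{"grip":0,"x":0.4,"y":0.14,"z":-0.32,"wx":-0.21,"wy":0,"wz":-0.24},{"grip":0,"x":0.39,"y":0.16,"z":-0.32,"wx":-0.21,"wy":0,"wz":-0.24},{"grip":0,"x":0.39,"y":0.18,"z":-0.31,"wx":-0.21,"wy":0,"wz":-0.24},{"grip":0,"x":0.38,"y":0.2,"z":-0.31,"wx":-0.21,"wy":0,"wz":-0.24},{"grip":0,"x":0.38,"y":0.22,"z":-0.3,"wx":-0.21,"wy":0,"wz":-0.24},{"grip":0,"x":0.37,"y":0.24,"z":-0.3,"wx":-0.21,"wy":0,"wz":-0.24},{"grip":0,"x":0.36,"y":0.25,"z":-0.28,"wx":-0.21,"wy":0,"wz":-0.24},{"grip":0,"x":0.36,"y":0.27,"z":-0.28,"wx":-0.21,"wy":0,"wz":-0.24},{"grip":0,"x":0,"y":0,"z":0,"wx":0,"wy":0,"wz":0},{"grip":0,"x":0,"y":0,"z":0,"wx":0,"wy":0,"wz":0}]'
python3 - <<'E'
from h import *; from station import bot
o=bot.get_obs(); rep(o); obj_pose(o); plan(o,*goal(-.20,.08),2)
a=bot.read_camera('scene')[0]; b=bot.read_camera('top')
np.savez('t2.npz',p=b[0],d=b[1],**bot.camera_params('top')); b=b[0]
cv2.imwrite('pics/c5.png',cv2.convertScaleAbs(np.hstack([cv2.resize(a[130:290,300:440],(400,457),interpolation=2),cv2.resize(b[70:230,240:380],(400,457),interpolation=2)])[:,:,::-1],alpha=1.4))
E
```

```text
t: 9.35
eef_pos: [0.4836, 0.0236, 0.1886]
tool_rot: [0.287, 0.506, 0.792, -0.184]
contact_force: [-0.0, 0.1, -1.7]
gripper_width: 0.338
t 9.35 [0.4836 0.0236 0.1886] F [-0.   0.1 -1.7] g 0.338 q [-1.07  0.31  0.52  2.21  0.71  0.9  -0.65]
obj in stand [-0.0151 -0.1934  0.0808] rot err deg [-0.08  0.17  1.77]
dist 0.0159 rotvec [ 0.019 -0.003  0.025]
[-0.18 -0.11  0.17] [ 0.08 -0.01  0.1 ]
[-0.18 -0.1   0.17] [ 0.08 -0.01  0.1 ]
```

View pics/c5.png

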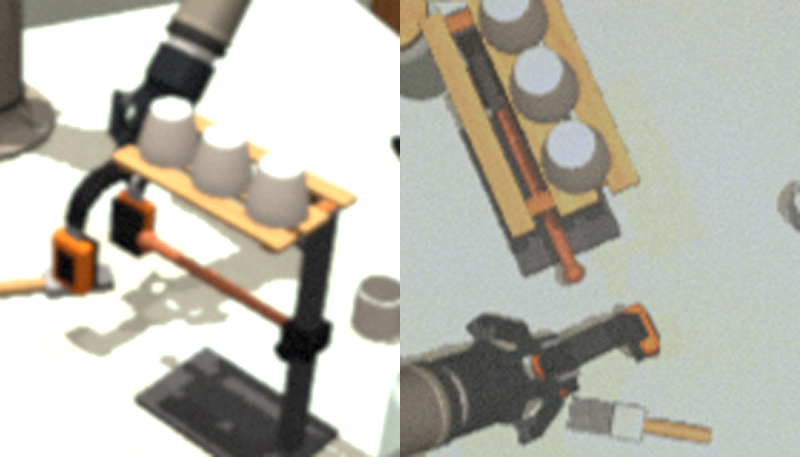

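The views show the defenders upright in front of the bar end, with the bar about level with the lower part of the arch and the object slightly left of the bar. I'll check the held position from depth.

```bash
python3 - <<'E'
from h import *; from station import bot
p,d,X=pts('t2.npz'); Y=Ro.from_euler('z',SX,degrees=True).inv().apply((X-SO).reshape(-1,3)).reshape(X.shape)
S=Y[d>0]; S=S[(S[:,0]>-.03)&(S[:,0]<.1)&(S[:,1]<-.145)&(S[:,1]>-.24)&(S[:,2]>.1)]
for a in np.arange(-.03,.08,.01):
    q=S[(S[:,0]>a)&(S[:,0]<=a+.01)]
    if len(q)>5: print(a.round(2),len(q),np.percentile(q[:,1],[4,50,96]).round(4),np.percentile(q[:,2],[10,50,90]).round(4))
# bar line
B=Y[d>0]; B=B[(np.abs(B[:,0])<.02)&(B[:,1]>-.125)&(B[:,1]<-.09)&(B[:,2]>.15)&(B[:,2]<.21)]
print('ball',B.mean(0).round(4),B.min(0).round(4),B.max(0).round(4))
B=Y[d>0]; B=B[(np.abs(B[:,0])<.02)&(B[:,1]>-.09)&(B[:,1]<.03)&(B[:,2]>.15)&(B[:,2]<.21)]
print('bar',len(B),B.mean(0).round(4),np.percentile(B,[3,97],axis=0).round(4))
o=bot.get_obs(); rep(o); obj_pose(o)
E
```

```text
-0.03 38 [-0.2043 -0.191  -0.1767] [0.2189 0.2221 0.2238]
-0.02 38 [-0.205  -0.1924 -0.1778] [0.2191 0.2216 0.224 ]
-0.01 35 [-0.2036 -0.191  -0.1779] [0.2203 0.222  0.2243]
0.0 39 [-0.2045 -0.1904 -0.1765] [0.2192 0.2215 0.2234]
0.01 36 [-0.2042 -0.1906 -0.1768] [0.2137 0.2187 0.221 ]
0.02 59 [-0.2159 -0.1975 -0.1757] [0.1427 0.2092 0.2142]
0.03 62 [-0.2163 -0.1982 -0.1676] [0.1496 0.194  0.2069]
0.04 59 [-0.2171 -0.1952 -0.1654] [0.1509 0.1556 0.1832]
0.05 27 [-0.2156 -0.1937 -0.1739] [0.1402 0.1506 0.1539]
ball [ 0.0005 -0.1065  0.179 ] [-0.0103 -0.1207  0.1712] [ 0.0113 -0.0902  0.1861]
bar 173 [ 1.000e-04 -3.010e-02  1.783e-01] [[-0.0074 -0.0865  0.1722]
 [ 0.0076  0.0272  0.1834]]
t 9.45 [0.4837 0.0233 0.1885] F [-0.9 -0.3 -1.8] g 0.337 q [-1.07  0.31  0.52  2.21  0.71  0.9  -0.65]
obj in stand [-0.0148 -0.1935  0.0807] rot err deg [-0.06  0.19  1.73]
```

Depth and kinematics agree to within 3 mm. The bar is at x = 0 with its top at about 0.181, and the crown is 23 mm above it. I'll centre the crown over the bar.

```bash
python3 - <<'E'
from h import *; from station import bot
o=bot.get_obs(); plan(o,*goal(-.19,.078),4)
E
```

```text
dist 0.0153 rotvec [ 0.019 -0.003  0.024]
[-0.08  0.03  0.1 ] [ 0.04 -0.01  0.05]
[-0.08  0.03  0.1 ] [ 0.04 -0.01  0.05]
[-0.08  0.03  0.1 ] [ 0.04 -0.01  0.05]
[-0.08  0.03  0.1 ] [ 0.04 -0.01  0.05]
```

```bash
python3 -m crank '[{"grip":0,"x":-0.08,"y":0.03,"z":0.1,"wx":0.04,"wy":-0.01,"wz":0.05},{"grip":0,"x":-0.08,"y":0.03,"z":0.1,"wx":0.04,"wy":-0.01,"wz":0.05},{"grip":0,"x":-0.08,"y":0.03,"z":0.1,"wx":0.04,"wy":-0.01,"wz":0.05},{"grip":0,"x":-0.08,"y":0.03,"z":0.1,"wx":0.04,"wy":-0.01,"wz":0.05},{"grip":0,"x":0,"y":0,"z":0,"wx":0,"wy":0,"wz":0},{"grip":0,"x":0,"y":0,"z":0,"wx":0,"wy":0,"wz":0},{"grip":0,"x":0,"y":0,"z":0,"wx":0,"wy":0,"wz":0},{"grip":0,"x":0,"y":0,"z":0,"wx":0,"wy":0,"wz":0},{"grip":0,"x":0,"y":0,"z":0,"wx":0,"wy":0,"wz":0},{"grip":0,"x":0,"y":0,"z":0,"wx":0,"wy":0,"wz":0}]'
python3 - <<'E'
from h import *; from station import bot
o=bot.get_obs(); rep(o); obj_pose(o); plan(o,*goal(-.11,.078),8)
E
```

```text
t: 10.45
eef_pos: [0.4936, 0.0069, 0.1854]
tool_rot: [0.286, 0.521, 0.781, -0.191]
contact_force: [0.1, -0.8, -2.0]
gripper_width: 0.339
t 10.45 [0.4936 0.0069 0.1854] F [ 0.1 -0.8 -2. ] g 0.339 q [-1.04  0.33  0.53  2.2   0.7   0.89 -0.64]
obj in stand [ 0.0049 -0.1918  0.0778] rot err deg [-0.05 -0.18 -0.52]
dist 0.0816 rotvec [-0.007  0.003 -0.006]
[ 0.02  0.34 -0.01] [-0.01  0.   -0.01]
[ 0.02  0.34 -0.01] [-0.01  0.   -0.01]
[ 0.01  0.34 -0.01] [-0.01  0.   -0.01]
[ 0.01  0.34 -0.01] [-0.01  0.   -0.01]
[ 0.01  0.34 -0.01] [-0.01  0.   -0.01]
[ 0.01  0.34 -0.01] [-0.01  0.   -0.01]
[ 0.01  0.34 -0.01] [-0.01  0.   -0.01]
[ 0.01  0.34 -0.01] [-0.01  0.   -0.01]
```

```bash
python3 -m crank '[{"grip":0,"x":0.03,"y":0.2,"z":-0.03,"wx":-0.01,"wy":0,"wz":-0.01},{"grip":0,"x":0.03,"y":0.3,"z":-0.03,"wx":-0.01,"wy":0,"wz":-0.01},{"grip":0,"x":0.02,"y":0.3,"z":-0.02,"wx":-0.01,"wy":0,"wz":-0.01},{"grip":0,"x":0.01,"y":0.3,"z":-0.01,"wx":-0.01,"wy":0,"wz":-0.01},{"grip":0,"x":0,"y":0.3,"z":-0.01,"wx":0,"wy":0,"wz":0},{"grip":0,"x":0,"y":0.3,"z":0,"wx":0,"wy":0,"wz":0},{"grip":0,"x":0,"y":0.3,"z":0,"wx":0,"wy":0,"wz":0},{"grip":0,"x":0,"y":0.2,"z":0,"wx":0,"wy":0,"wz":0},{"grip":0,"x":0,"y":0.1,"z":0,"wx":0,"wy":0,"wz":0},{"grip":0,"x":0,"y":0,"z":0,"wx":0,"wy":0,"wz":0}]'
python3 - <<'E'
from h import *; from station import bot
o=bot.get_obs(); rep(o); obj_pose(o); plan(o,*goal(-.01,.078),10)
a=bot.read_camera('scene')[0]; b=bot.read_camera('top')
np.savez('t3.npz',p=b[0],d=b[1],**bot.camera_params('top')); b=b[0]
cv2.imwrite('pics/c6.png',cv2.convertScaleAbs(np.hstack([cv2.resize(a[130:290,300:440],(400,457),interpolation=2),cv2.resize(b[70:230,240:380],(400,457),interpolation=2)])[:,:,::-1],alpha=1.4))
E
```

```text
t: 11.45
eef_pos: [0.5624, 0.0413, 0.1858]
tool_rot: [0.287, 0.518, 0.783, -0.189]
contact_force: [0.2, -0.3, -2.3]
gripper_width: 0.341
t 11.45 [0.5624 0.0413 0.1858] F [ 0.2 -0.3 -2.3] g 0.341 q [-0.98  0.44  0.51  2.03  0.64  0.9  -0.55]
obj in stand [-0.     -0.1147  0.0781] rot err deg [ 0.01 -0.19 -0.  ]
dist 0.1047 rotvec [ 0.     0.003 -0.   ]
[-0.    0.35  0.  ] [ 0.  0. -0.]
[-0.    0.35  0.  ] [ 0.  0. -0.]
[-0.    0.35  0.  ] [ 0.  0. -0.]
[-0.    0.35  0.  ] [ 0.  0. -0.]
[-0.    0.35  0.  ] [ 0.  0. -0.]
[-0.    0.35  0.  ] [ 0.  0. -0.]
[-0.    0.35  0.  ] [ 0.  0. -0.]
[-0.    0.35  0.  ] [ 0.  0. -0.]
[-0.    0.35  0.  ] [ 0.  0. -0.]
[-0.    0.35  0.  ] [ 0.  0. -0.]
```

View pics/c6.png

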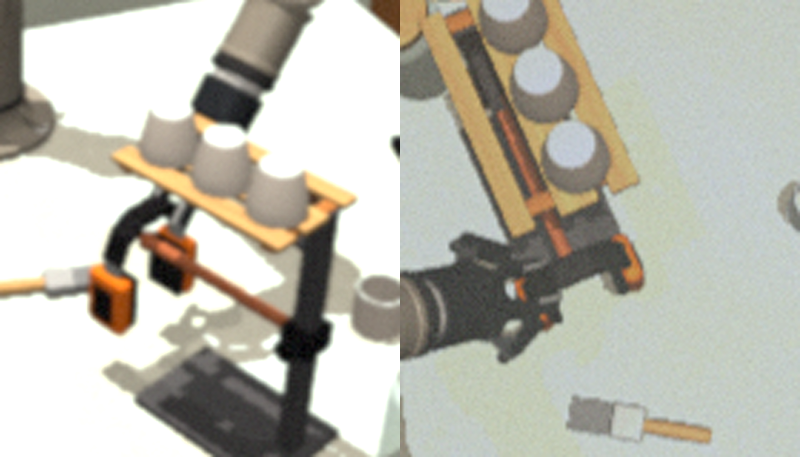

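The views show the arch straddling the bar's ball end with clearance and the hand left of the shelf. I'll continue along the bar.

```bash
python3 -m crank '[{"grip":0,"x":0,"y":0.2,"z":0,"wx":0,"wy":0,"wz":0},{"grip":0,"x":0,"y":0.25,"z":0,"wx":0,"wy":0,"wz":0},{"grip":0,"x":0,"y":0.25,"z":0,"wx":0,"wy":0,"wz":0},{"grip":0,"x":0,"y":0.25,"z":0,"wx":0,"wy":0,"wz":0},{"grip":0,"x":0,"y":0.25,"z":0,"wx":0,"wy":0,"wz":0},{"grip":0,"x":0,"y":0.25,"z":0,"wx":0,"wy":0,"wz":0},{"grip":0,"x":0,"y":0.2,"z":0,"wx":0,"wy":0,"wz":0},{"grip":0,"x":0,"y":0.1,"z":0,"wx":0,"wy":0,"wz":0},{"grip":0,"x":0,"y":0,"z":0,"wx":0,"wy":0,"wz":0},{"grip":0,"x":0,"y":0,"z":0,"wx":0,"wy":0,"wz":0}]'
python3 - <<'E'
from h import *; from station import bot
o=bot.get_obs(); rep(o); obj_pose(o); plan(o,*goal(-.01,.078),6)
E
```

```text
t: 12.55
eef_pos: [0.614, 0.0634, 0.1853]
tool_rot: [0.287, 0.518, 0.783, -0.19]
contact_force: [-0.2, -0.1, -1.8]
gripper_width: 0.339
t 12.55 [0.614  0.0634 0.1853] F [-0.2 -0.1 -1.8] g 0.339 q [-0.92  0.53  0.49  1.89  0.59  0.93 -0.48]
obj in stand [-0.0002 -0.0586  0.0777] rot err deg [-0.06 -0.18 -0.01]
dist 0.0485 rotvec [-0.001  0.003  0.001]
[-0.    0.27  0.  ] [-0.  0.  0.]
[-0.    0.27  0.  ] [-0.  0.  0.]
[-0.    0.27  0.  ] [-0.  0.  0.]
[-0.    0.27  0.  ] [-0.  0.  0.]
[-0.    0.27  0.  ] [-0.  0.  0.]
[-0.    0.27  0.  ] [-0.  0.  0.]
```

```bash
python3 -m crank '[{"grip":0,"x":0,"y":0.15,"z":0,"wx":0,"wy":0,"wz":0},{"grip":0,"x":0,"y":0.22,"z":0,"wx":0,"wy":0,"wz":0},{"grip":0,"x":0,"y":0.25,"z":0,"wx":0,"wy":0,"wz":0},{"grip":0,"x":0,"y":0.25,"z":0,"wx":0,"wy":0,"wz":0},{"grip":0,"x":0,"y":0.25,"z":0,"wx":0,"wy":0,"wz":0},{"grip":0,"x":0,"y":0.22,"z":0,"wx":0,"wy":0,"wz":0},{"grip":0,"x":0,"y":0.15,"z":0,"wx":0,"wy":0,"wz":0},{"grip":0,"x":0,"y":0.05,"z":0,"wx":0,"wy":0,"wz":0},{"grip":0,"x":0,"y":0,"z":0,"wx":0,"wy":0,"wz":0},{"grip":0,"x":0,"y":0,"z":0,"wx":0,"wy":0,"wz":0}]'
python3 - <<'E'
from h import *; from station import bot
o=bot.get_obs(); rep(o); obj_pose(o); plan(o,*goal(-.01,.06),10)
E
```

```text
t: 13.55
eef_pos: [0.6601, 0.083, 0.185]
tool_rot: [0.286, 0.518, 0.784, -0.19]
contact_force: [-0.2, 0.2, -3.1]
gripper_width: 0.338
t 13.55 [0.6601 0.083  0.185 ] F [-0.2  0.2 -3.1] g 0.338 q [-0.88  0.6   0.47  1.77  0.55  0.96 -0.42]
obj in stand [-0.0004 -0.0087  0.0773] rot err deg [-0.11 -0.17 -0.01]
dist 0.0173 rotvec [-0.002  0.003  0.001]
[ 0.04 -0.01  0.05] [-0.  0.  0.]
[ 0.04 -0.01  0.05] [-0.  0.  0.]
[ 0.04 -0.01  0.05] [-0.  0.  0.]
[ 0.04 -0.01  0.05] [-0.  0.  0.]
[ 0.04 -0.01  0.05] [-0.  0.  0.]
[ 0.04 -0.01  0.05] [-0.  0.  0.]
[ 0.04 -0.01  0.05] [-0.  0.  0.]
[ 0.04 -0.01  0.05] [-0.  0.  0.]
[ 0.04 -0.01  0.05] [-0.  0.  0.]
[ 0.04 -0.01  0.05] [-0.  0.  0.]
```

```bash
python3 -m crank '[{"grip":0,"x":0.03,"y":0,"z":0.04,"wx":0,"wy":0,"wz":0},{"grip":0,"x":0.03,"y":0,"z":0.04,"wx":0,"wy":0,"wz":0},{"grip":0,"x":0.03,"y":0,"z":0.04,"wx":0,"wy":0,"wz":0},{"grip":0,"x":0.03,"y":0,"z":0.04,"wx":0,"wy":0,"wz":0},{"grip":0,"x":0.03,"y":0,"z":0.04,"wx":0,"wy":0,"wz":0},{"grip":0,"x":0.03,"y":0,"z":0.04,"wx":0,"wy":0,"wz":0},{"grip":0,"x":0.03,"y":0,"z":0.04,"wx":0,"wy":0,"wz":0},{"grip":0,"x":0.03,"y":0,"z":0.04,"wx":0,"wy":0,"wz":0},{"grip":0,"x":0,"y":0,"z":0,"wx":0,"wy":0,"wz":0},{"grip":0,"x":0,"y":0,"z":0,"wx":0,"wy":0,"wz":0}]'
python3 - <<'E'
from h import *; from station import bot
o=bot.get_obs(); rep(o); obj_pose(o); plan(o,*goal(-.01,.054),10)
E
```

```text
t: 14.55
eef_pos: [0.6594, 0.082, 0.1717]
tool_rot: [0.286, 0.518, 0.784, -0.19]
contact_force: [-0.8, -0.4, -3.0]
gripper_width: 0.336
t 14.55 [0.6594 0.082  0.1717] F [-0.8 -0.4 -3. ] g 0.336 q [-0.88  0.61  0.47  1.78  0.55  0.94 -0.43]
obj in stand [ 0.0003 -0.0098  0.064 ] rot err deg [-0.17 -0.16 -0.02]
dist 0.01 rotvec [-0.002  0.003  0.002]
[ 0.02 -0.    0.03] [-0.  0.  0.]
[ 0.02 -0.    0.03] [-0.  0.  0.]
[ 0.02 -0.    0.03] [-0.  0.  0.]
[ 0.02 -0.    0.03] [-0.  0.  0.]
[ 0.02 -0.    0.03] [-0.  0.  0.]
[ 0.02 -0.    0.03] [-0.  0.  0.]
[ 0.02 -0.    0.03] [-0.  0.  0.]
[ 0.02 -0.    0.03] [-0.  0.  0.]
[ 0.02 -0.    0.03] [-0.  0.  0.]
[ 0.02 -0.    0.03] [-0.  0.  0.]
```

```bash
python3 -m crank '[{"grip":0,"x":0.015,"y":0,"z":0.02,"wx":0,"wy":0,"wz":0},{"grip":0,"x":0.015,"y":0,"z":0.02,"wx":0,"wy":0,"wz":0},{"grip":0,"x":0.015,"y":0,"z":0.02,"wx":0,"wy":0,"wz":0},{"grip":0,"x":0.015,"y":0,"z":0.02,"wx":0,"wy":0,"wz":0},{"grip":0,"x":0.015,"y":0,"z":0.02,"wx":0,"wy":0,"wz":0},{"grip":0,"x":0.015,"y":0,"z":0.02,"wx":0,"wy":0,"wz":0},{"grip":0,"x":0.015,"y":0,"z":0.02,"wx":0,"wy":0,"wz":0},{"grip":0,"x":0.015,"y":0,"z":0.02,"wx":0,"wy":0,"wz":0},{"grip":0,"x":0,"y":0,"z":0,"wx":0,"wy":0,"wz":0},{"grip":0,"x":0,"y":0,"z":0,"wx":0,"wy":0,"wz":0}]'
python3 - <<'E'
from h import *; from station import bot
o=bot.get_obs(); rep(o); obj_pose(o)
E
```

```text
t: 15.55
eef_pos: [0.6597, 0.0817, 0.1653]
tool_rot: [0.286, 0.518, 0.784, -0.19]
contact_force: [0.2, 0.7, -2.1]
gripper_width: 0.34
t 15.55 [0.6597 0.0817 0.1653] F [ 0.2  0.7 -2.1] g 0.34 q [-0.88  0.62  0.47  1.78  0.55  0.93 -0.44]
obj in stand [ 0.0007 -0.0096  0.0577] rot err deg [-0.15 -0.16 -0.02]
```

Now steps of about 0.5 mm, 3 mm per call.

```bash
python3 -m crank '[{"grip":0,"x":0.012,"y":0,"z":0.014,"wx":0,"wy":0,"wz":0},{"grip":0,"x":0.012,"y":0,"z":0.014,"wx":0,"wy":0,"wz":0},{"grip":0,"x":0.012,"y":0,"z":0.014,"wx":0,"wy":0,"wz":0},{"grip":0,"x":0.012,"y":0,"z":0.014,"wx":0,"wy":0,"wz":0},{"grip":0,"x":0.012,"y":0,"z":0.014,"wx":0,"wy":0,"wz":0},{"grip":0,"x":0,"y":0,"z":0,"wx":0,"wy":0,"wz":0},{"grip":0,"x":0,"y":0,"z":0,"wx":0,"wy":0,"wz":0},{"grip":0,"x":0,"y":0,"z":0,"wx":0,"wy":0,"wz":0},{"grip":0,"x":0,"y":0,"z":0,"wx":0,"wy":0,"wz":0},{"grip":0,"x":0,"y":0,"z":0,"wx":0,"wy":0,"wz":0}]'
python3 - <<'E'
from h import *; from station import bot
o=bot.get_obs(); rep(o); obj_pose(o)
E
```

```text
t: 16.55
eef_pos: [0.6597, 0.0818, 0.1624]
tool_rot: [0.286, 0.518, 0.784, -0.19]
contact_force: [0.0, -0.6, -2.8]
gripper_width: 0.337
t 16.55 [0.6597 0.0818 0.1624] F [ 0.  -0.6 -2.8] g 0.337 q [-0.88  0.63  0.47  1.78  0.55  0.92 -0.44]
obj in stand [ 0.0006 -0.0095  0.0547] rot err deg [-0.14 -0.16 -0.01]
```

```bash
python3 -m crank '[{"grip":0,"x":0.012,"y":0,"z":0.014,"wx":0,"wy":0,"wz":0},{"grip":0,"x":0.012,"y":0,"z":0.014,"wx":0,"wy":0,"wz":0},{"grip":0,"x":0.012,"y":0,"z":0.014,"wx":0,"wy":0,"wz":0},{"grip":0,"x":0.012,"y":0,"z":0.014,"wx":0,"wy":0,"wz":0},{"grip":0,"x":0,"y":0,"z":0,"wx":0,"wy":0,"wz":0},{"grip":0,"x":0,"y":0,"z":0,"wx":0,"wy":0,"wz":0},{"grip":0,"x":0,"y":0,"z":0,"wx":0,"wy":0,"wz":0},{"grip":0,"x":0,"y":0,"z":0,"wx":0,"wy":0,"wz":0},{"grip":0,"x":0,"y":0,"z":0,"wx":0,"wy":0,"wz":0},{"grip":0,"x":0,"y":0,"z":0,"wx":0,"wy":0,"wz":0}]'
python3 - <<'E'
from h import *; from station import bot
o=bot.get_obs(); rep(o); obj_pose(o)
E
```

```text
t: 17.55
eef_pos: [0.6598, 0.0818, 0.1601]
tool_rot: [0.286, 0.518, 0.784, -0.19]
contact_force: [-1.0, 0.6, -1.9]
gripper_width: 0.34
t 17.55 [0.6598 0.0818 0.1601] F [-1.   0.6 -1.9] g 0.34 q [-0.88  0.63  0.47  1.78  0.55  0.92 -0.45]
obj in stand [ 0.0006 -0.0094  0.0525] rot err deg [-0.13 -0.16 -0.02]
```

```bash
python3 -m crank '[{"grip":0,"x":0.012,"y":0,"z":0.014,"wx":0,"wy":0,"wz":0},{"grip":0,"x":0.012,"y":0,"z":0.014,"wx":0,"wy":0,"wz":0},{"grip":0,"x":0.012,"y":0,"z":0.014,"wx":0,"wy":0,"wz":0},{"grip":0,"x":0.012,"y":0,"z":0.014,"wx":0,"wy":0,"wz":0},{"grip":0,"x":0,"y":0,"z":0,"wx":0,"wy":0,"wz":0},{"grip":0,"x":0,"y":0,"z":0,"wx":0,"wy":0,"wz":0},{"grip":0,"x":0,"y":0,"z":0,"wx":0,"wy":0,"wz":0},{"grip":0,"x":0,"y":0,"z":0,"wx":0,"wy":0,"wz":0},{"grip":0,"x":0,"y":0,"z":0,"wx":0,"wy":0,"wz":0},{"grip":0,"x":0,"y":0,"z":0,"wx":0,"wy":0,"wz":0}]'
python3 - <<'E'
from h import *; from station import bot
o=bot.get_obs(); rep(o); obj_pose(o)
E
```

```text
t: 18.55
eef_pos: [0.6602, 0.0817, 0.1597]
tool_rot: [0.287, 0.518, 0.783, -0.19]
contact_force: [-2.5, 0.9, 2.9]
gripper_width: 0.337
t 18.55 [0.6602 0.0817 0.1597] F [-2.5  0.9  2.9] g 0.337 q [-0.88  0.63  0.47  1.78  0.55  0.92 -0.45]
obj in stand [ 0.0011 -0.009   0.0521] rot err deg [-0.07 -0.26 -0.07]
```

The force went from -2 to +3 N and the descent stalled at crown z ≈ 0.180, matching the bar estimate of 0.181. The headband is resting on the bar, so I'll open.

```bash
python3 -m crank '[{"grip":0.36,"x":0,"y":0,"z":0,"wx":0,"wy":0,"wz":0},{"grip":0.4,"x":0,"y":0,"z":0,"wx":0,"wy":0,"wz":0},{"grip":0.45,"x":0,"y":0,"z":0,"wx":0,"wy":0,"wz":0},{"grip":0.55,"x":0,"y":0,"z":0,"wx":0,"wy":0,"wz":0},{"grip":0.7,"x":0,"y":0,"z":0,"wx":0,"wy":0,"wz":0},{"grip":0.85,"x":0,"y":0,"z":0,"wx":0,"wy":0,"wz":0},{"grip":0.9,"x":0,"y":0,"z":0,"wx":0,"wy":0,"wz":0},{"grip":0.9,"x":0,"y":0,"z":0,"wx":0,"wy":0,"wz":0},{"grip":0.9,"x":0,"y":0,"z":0,"wx":0,"wy":0,"wz":0},{"grip":0.9,"x":0,"y":0,"z":0,"wx":0,"wy":0,"wz":0}]' 20
python3 - <<'E'
from h import *; from station import bot
o=bot.get_obs(); rep(o); obj_pose(o)
a=bot.read_camera('scene')[0]; b=bot.read_camera('wrist')[0]
cv2.imwrite('pics/c7.png',cv2.convertScaleAbs(np.hstack([cv2.resize(a[150:290,320:440],(340,400),interpolation=2),cv2.resize(b,(450,400))])[:,:,::-1],alpha=1.4))
E
```

```text
t: 19.55
eef_pos: [0.6607, 0.0813, 0.1591]
tool_rot: [0.287, 0.518, 0.783, -0.19]
contact_force: [0.7, -0.1, -0.4]
gripper_width: 0.899
t 19.55 [0.6607 0.0813 0.1591] F [ 0.7 -0.1 -0.4] g 0.899 q [-0.88  0.63  0.47  1.78  0.55  0.92 -0.45]
obj in stand [ 0.0016 -0.0087  0.0515] rot err deg [-0.05 -0.25 -0.03]
```

View pics/c7.png

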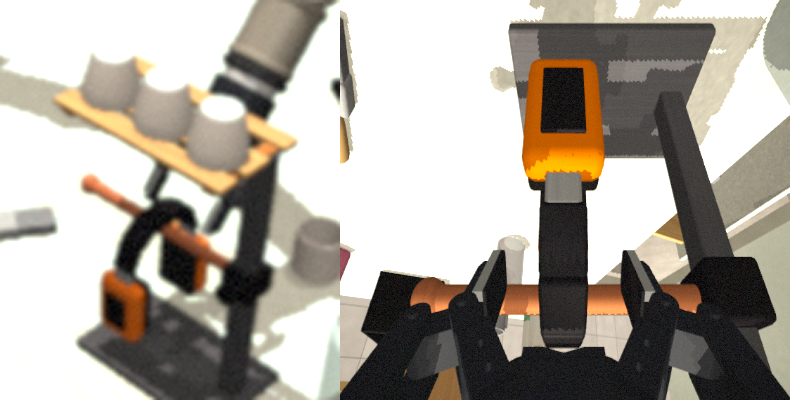

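The views show the defenders hanging on the bar with the band square across it (wrist view, column 565) and both fingers clear. I'll back straight out along the tool axis.

```bash
python3 -m crank '[{"grip":0.9,"x":0,"y":0,"z":-0.15,"wx":0,"wy":0,"wz":0},{"grip":0.9,"x":0,"y":0,"z":-0.3,"wx":0,"wy":0,"wz":0},{"grip":0.9,"x":0,"y":0,"z":-0.4,"wx":0,"wy":0,"wz":0},{"grip":0.9,"x":0,"y":0,"z":-0.5,"wx":0,"wy":0,"wz":0},{"grip":0.9,"x":0,"y":0,"z":-0.6,"wx":0,"wy":0,"wz":0},{"grip":0.9,"x":0,"y":0,"z":-0.6,"wx":0,"wy":0,"wz":0},{"grip":0.9,"x":0,"y":0,"z":-0.6,"wx":0,"wy":0,"wz":0},{"grip":0.9,"x":0,"y":0,"z":-0.6,"wx":0,"wy":0,"wz":0},{"grip":0.9,"x":0,"y":0,"z":-0.4,"wx":0,"wy":0,"wz":0},{"grip":0.9,"x":0,"y":0,"z":0,"wx":0,"wy":0,"wz":0}]'
python3 -m crank '[{"grip":0.9,"x":0,"y":0,"z":-0.3,"wx":0,"wy":0,"wz":0},{"grip":0.9,"x":0,"y":0,"z":-0.3,"wx":0,"wy":0,"wz":0},{"grip":0.9,"x":0,"y":0,"z":0,"wx":0,"wy":0,"wz":0},{"grip":0.9,"x":0,"y":0,"z":0,"wx":0,"wy":0,"wz":0},{"grip":0.9,"x":0,"y":0,"z":0,"wx":0,"wy":0,"wz":0},{"grip":0.9,"x":0,"y":0,"z":0,"wx":0,"wy":0,"wz":0},{"grip":0.9,"x":0,"y":0,"z":0,"wx":0,"wy":0,"wz":0},{"grip":0.9,"x":0,"y":0,"z":0,"wx":0,"wy":0,"wz":0},{"grip":0.9,"x":0,"y":0,"z":0,"wx":0,"wy":0,"wz":0},{"grip":0.9,"x":0,"y":0,"z":0,"wx":0,"wy":0,"wz":0}]'
python3 - <<'E'
from h import *; from station import bot
cp=bot.camera_params('wrist'); p,d=bot.read_camera('wrist'); np.savez('w9.npz',p=p,d=d,**cp); b=p
a=bot.read_camera('scene')[0]
cv2.imwrite('pics/c8.png',cv2.convertScaleAbs(np.hstack([cv2.resize(a[100:330,200:470],(400,400),interpolation=2),cv2.resize(b,(400,400))])[:,:,::-1],alpha=1.3))
p,d,X=pts('w9.npz'); Y=Ro.from_euler('z',SX,degrees=True).inv().apply((X-SO).reshape(-1,3)); S=Y[d.ravel()>0]
S=S[(S[:,0]>-.055)&(S[:,0]<.06)&(np.abs(S[:,1]+.01)<.04)&(S[:,2]>.15)&(S[:,2]<.25)]
for a in np.arange(-.05,.05,.01):
    q=S[(S[:,0]>a)&(S[:,0]<=a+.01)]
    if len(q)>20: print(a.round(2),len(q),np.percentile(q[:,1],[10,50,90]).round(4),np.percentile(q[:,2],[50,95]).round(4))
rep(bot.get_obs())
E
```

```text
t: 20.65
eef_pos: [0.6265, 0.1642, 0.2636]
tool_rot: [0.287, 0.517, 0.784, -0.187]
contact_force: [-0.2, 0.2, -0.2]
gripper_width: 0.9
t: 21.65
eef_pos: [0.6209, 0.1725, 0.2766]
tool_rot: [0.287, 0.518, 0.783, -0.189]
contact_force: [0.6, 0.2, 1.3]
gripper_width: 0.905
-0.05 646 [-0.0216 -0.0099  0.0016] [0.1775 0.1835]
-0.04 378 [-0.0217 -0.0099  0.0018] [0.1867 0.1899]
-0.03 314 [-0.0218 -0.0099  0.0019] [0.1925 0.1946]
-0.02 216 [-0.0222 -0.0099  0.0032] [0.1953 0.196 ]
-0.01 847 [-0.0444 -0.0099  0.0246] [0.1785 0.1954]
0.0 171 [-0.029  -0.0109  0.0103] [0.1948 0.1955]
0.01 121 [-0.0211 -0.0099  0.0014] [0.1947 0.1954]
t 21.75 [0.6209 0.1726 0.2767] F [-0.2  0.6  0. ] g 0.901 q [-1.02  0.5   0.45  1.67  0.51  1.21 -0.42]
```

View pics/c8.png

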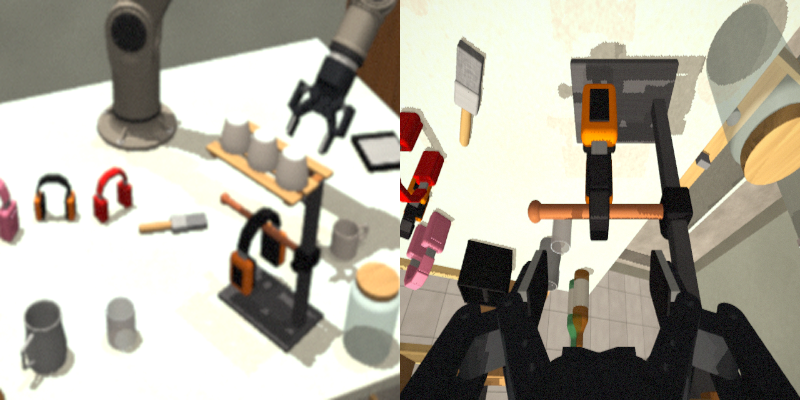

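```bash
python3 -c "
from station import bot; print(bot.hand_in())"
```

```text
the job is handed in; nothing more can be done
None
```

The large orange ear defenders are hanging squarely on the copper bar, about midway along it, with one ear cup on either side. I handed the job in at about 22 s; it reports no verdict.

I gripped the headband with the tool leaning 40°, carried it to the bar's free end and slid it along the bar. I then lowered it in steps of about 0.5 mm. The force went from about -2 N to +3 N and the descent stalled, which put the bar's top at about 0.180 m, and only then did I let go.

The last checks, from camera depth after backing the gripper out:
- **Position:** the band sits 10 mm from the stand's origin towards the free end, close to the middle of the bar.
- **Level:** the crown's top is at 0.195–0.196 m on both sides of the bar, so its underside is at about 0.181 m, agreeing with the height felt.
- **Gripper:** it reads no contact force and is well clear of the stand.
- **Surroundings:** the stand, shelf cups and the other items in view looked undisturbed in the last pictures; I did not measure them again.

The largest disagreement was 3–4 mm between camera views of the band before the grasp. I allowed for it, and it did not affect the result.

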